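# Load the wash basket and pin its cover

## Robot

A 6-joint arm with a two-finger parallel gripper is mounted at the origin on a cart in front of the work surface, level with it; the furniture and walls round the work are solid. World frame = base frame: x ahead of the robot, y to its left, z up, the work surface at z = 0. Lengths are in m, angles in degrees, forces in N, time in s.
With the tool pointing down it reaches from about 0.375 to 0.9 m from the base axis. Payload 3.1 kg.
Tool frame: the origin (TCP) lies at the very end of the fingers, on their centre line; the grasp point (between the pads) lies 19 mm behind it; z points along the fingers, y is the line along which they close (so a half turn about z gives the same grasp; the last joint's range is limited). The gripper opens to 87 mm and grips with 3 to 60 N. Pads are 19 mm wide; open, the fingers measure 117 mm over their backs; the gripper's body (75 mm by 190 mm) begins 51 mm behind the grasp point.
Start: joints at [63.398, 30.224, 82.088, -0, 67.689, -10.227], TCP at [0.176, 0.6, 0.223] pointing down, gripper open.
Joint ranges: [-176.69, 176.69], [-43.24, 126.21], [12.49, 139.97], [-82, 262], [0, 151.66], [-163.58, 163.58]. Speed limits (degrees/s): [159.86, 159.86, 180, 180, 180, 180].

## Interface

Orientations are given as a 3x3 rotation matrix whose columns are the frame's x, y, z axes.
In Python, from rig import bot, imaging gives the robot as it stands.
- The arm moves only by the tool drive_tool, never from a script. Its argument "deltas" is text: rows parted by semicolons, each of 5 numbers parted by spaces: the finger opening in mm, from 0 to 87, then the shift along the world's x, y, z in mm, then the turn about the world's z in rad. In form: jaw dx dy dz twist; .... A call has 1 to 12 rows; each row is the pose to reach, as a shift and turn from the pose commanded when the call began; what a row does not reach only later rows make up. A row lasts 1/10 s, in which the tool goes at most 50 mm and 8.59 degrees, less where a joint would pass 70% of its speed; a pose out of reach is approached as far as the arm can. A call with a gripper value outside its range is refused whole. The fingers move at their own pace and stop on an object; the grip force is fixed at half the most. Time passes only in rows, so rows that repeat a pose let the fingers close. It gives the time, the measured TCP pose, the force, the opening and the grip force at its end, in the units of the state.
- bot.read_state(): the state, without advancing time (a new reading comes with each control period).
- imaging.capture(name): name is "scene" or "top" or "wrist"; returns the picture (400x640x3 uint8, red, green, blue); there is no depth.
- imaging.camera_model(name): a dict with "fx", "fy", "cx", "cy" (pixels), "T" (4x4, takes a point from camera to world coordinates). Camera axes: x right, y down, z forward; pixel columns grow to the right and rows downward; lengths in m; the calibration is good to about 2 mm. A picture is of the moment at which its call begins: read the wrist's pose just before it. camera_model takes no time and is no camera call; for the wrist camera it gives the pose at the moment of the call.
- bot.hand_in(): hands the job in; it is judged then, once.
The state is a dict: "time_s": time; "joint_positions": joint angles; "qvel": joint speeds; "tau": joint torques, N m; "position": TCP position; "tcp_rot": TCP orientation; "force": force on the tool from outside, world axes, zero at the start; "moment": the same for the moment, N m; "opening": opening from 0.0 (shut) to 1.0 (fully open); "grasp_force": force on a finger pad.
Only numpy, scipy, OpenCV 4.12 (cv2) and the standard library are available. Lean on these libraries where they do the work, as an engineer would, in place of code of your own. Each camera call takes 0.05 s, during which the arm holds its last target. There are 200 camera calls.

## Task

Get the wash basket ready for the parts washer: draw the locking pin, lift the cover off and set it aside on the bench, then put every bush and roller that stands on the bench into the basket. Put the cover back on, fully down with its eye between the two lugs, and push the pin through all three holes so that it sticks out on both sides. The spring and the black bolt among them are not for washing: leave them where they are.

Things in the scene. Friction and masses are not known exactly. Their poses are not given: they have to be found in the camera images.
- basket: Open-topped rectangular wash basket of steel wire, fixed on the bench: 176 mm long (its x), 146 mm wide (its y), rim 90 mm high; inside 168 x 138 mm, inner floor 7 mm above the bench. Origin: centre of its underside. Its -x side (towards the robot) carries the hasp bracket, which reaches 49 mm out from the wall.
- hasp (a point): Centre of the hasp, in the basket's frame at x = -122, y = 0, z = 104 mm; axes as the basket's. Two fixed upright steel lugs stand 16 mm either side of it along y, each 5 mm thick with an 18 x 18 mm square hole; the holes are in line along y. The lugs' tops are 119 mm above the bench. The cover's eye goes down between the lugs (27 mm apart inside).
- cover: Loose perforated steel cover, about 0.35 kg: plate 177 (x) x 147 (y) x 4 mm, and below it a locating skirt, 162 x 132 mm and 8 mm deep, that drops into the basket's mouth with 3 mm play a side. Origin: centre of the skirt's lower edge; seated, it is 82 mm above the bench and its axes agree with the basket's. The bench on the basket's -y side is clear for about 300 mm.
- cover_grip (a point): Middle of the cover's black grip bar: 90 mm long (y), 14 mm wide (x), 18 mm high, with 24 mm clear between it and the plate. It is 45 mm above the cover's origin: 45 mm over the bench when the cover lies flat on it, 127 mm when it is seated on the basket. Axes as the cover's.
- cover_eye (a point): Centre of the 24 x 24 mm hole in the cover's hasp eye, an upright plate 8 mm thick (along y) that sticks out on the cover's -x side; in the cover's frame 122 mm in -x from the grip bar's middle and 23 mm below it. With the cover seated it lies on the point hasp.
- pin_mid (a point): Middle of the plain steel locking pin, a straight bar 12 x 12 mm, 120 mm long along its y, 0.1 kg. At the start it lies through all three holes (lug, cover eye, lug) and sticks out by about 40 mm on both sides; it slides out either way along its length. Resting in the lug holes its middle is about 3 mm below the point hasp.
- bush_l_mid (a point): Middle of the large flanged brass bush: 41 mm across, 35 mm high, origin half-way up, z along its bore. May be absent.
- bush_s_mid (a point): Middle of a small plain bronze bush, a short thick tube: 28 mm across, 26 mm high, z along its bore. May be absent.
- roller_d_mid (a point): Middle of a black roller: cylinder 33 mm across, 38 mm high, z along its axis. May be absent.
- roller_1_mid (a point): Middle of a bright steel roller: cylinder 33 mm across, 38 mm high, z along its axis. May be absent.
- roller_2_mid (a point): Middle of a second bright steel roller, the same as the other: 33 mm across, 38 mm high. May be absent.
- spring1_mid (a point): Middle of a coil spring that stands upright, 22 mm across, 49 mm high. Not for the wash: it stays where it is.
- bolt1_mid (a point): Middle of a black hex bolt that lies on the bench, 68 mm long, head 22 mm. Not for the wash: it stays where it is.

How it is judged (in metres and radians):
On the way, in this order (a step that is already met when the one before it is completed fails the run):
1. the pin is drawn out of the hasp (distance between pin_mid and hasp above 0.085 m), for 0.2 s.
2. the cover is off the basket and set aside (horizontal distance between cover_grip and basket above 0.12 m), for 0.2 s.
3. every bush and roller is in the basket (x of bush_l_mid in the frame of basket between -0.086 and 0.086 m and y of bush_l_mid in the frame of basket between -0.071 and 0.071 m and z of bush_l_mid in the frame of basket between 0 and 0.09 m and x of bush_s_mid in the frame of basket between -0.086 and 0.086 m and y of bush_s_mid in the frame of basket between -0.071 and 0.071 m and z of bush_s_mid in the frame of basket between 0 and 0.09 m and x of roller_d_mid in the frame of basket between -0.086 and 0.086 m and y of roller_d_mid in the frame of basket between -0.071 and 0.071 m and z of roller_d_mid in the frame of basket between 0 and 0.09 m and x of roller_1_mid in the frame of basket between -0.086 and 0.086 m and y of roller_1_mid in the frame of basket between -0.071 and 0.071 m and z of roller_1_mid in the frame of basket between 0 and 0.09 m and x of roller_2_mid in the frame of basket between -0.086 and 0.086 m and y of roller_2_mid in the frame of basket between -0.071 and 0.071 m and z of roller_2_mid in the frame of basket between 0 and 0.09 m), for 0.2 s.
4. the cover is back on, fully down, its eye between the lugs (z of cover_grip in the frame of basket between 0.122 and 0.131 m and angle between cover_grip's own z axis and vertical below 0.04 rad and distance between cover_eye and hasp below 0.012 m), for 0.2 s.
At the end, for the whole second after the job is handed in: All bushes and rollers present are in the basket below its rim; the cover is seated (within 4 mm in height, level within 0.04 rad, eye within 12 mm of the hasp); the pin lies through both lugs and the eye, its middle within 38 mm of the hasp along the holes; cover and pin at rest (all of step 3 and all of step 4 and y of pin_mid in the frame of basket between -0.038 and 0.038 m and x of pin_mid in the frame of basket between -0.13 and -0.114 m and z of pin_mid in the frame of basket between 0.094 and 0.112 m and angle between the y axis of pin_mid and the y axis of basket, either way round below 0.25 rad and linear speed of each of pin, cover below 0.02 m/s); the robot touches nothing.
It fails at once if the spring or the bolt is moved from its place by more than 60 mm (distance of any of spring1_mid, bolt1_mid from where it was at the start of the episode above 0.06 m).
Of bush_l, bush_s, roller_d, roller_1, roller_2 only 2 to 4 are there at a start; the rules pass over those that are not, and their reading is None.
At some moment in a run one of bush_l, bush_s, roller_d, roller_1, roller_2, pin may be knocked a few centimetres aside while the robot is not near it.
Once in a run the grip may slacken for a moment while it holds something.
It also fails if it takes over 210 s, if anything falls off the work surface, if the arm or the gripper's body presses on something with over 40 N, if the wrist force passes 120 N, or if a joint passes its speed limit or range.

## Working session

There is one attempt and no reset: what is moved stays moved. The work goes in short steps, Python scripts to look and compute and a tool call to move; the robot and the scene stay as the last step left them, time stands still between calls to the robot, and variables do not carry over. Pictures are saved under pics/ and viewed, at most 14 in all, crops included, and the job is handed in when it is done.

Besides the shell and the picture viewer there is one more tool, called after ">>>" in YAML: its name, and indented under it one key for each argument. drive_tool: Moves the arm, as the interface text tells. Its arguments: {"type":"object","properties":{"deltas":{"type":"string"}},"required":["deltas"]}

```bash
mkdir -p pics; ls; cat > h.py <<'E'
import numpy as np, cv2
from rig import bot, imaging
def cap(n,f=None):
    m=imaging.camera_model(n); im=imaging.capture(n)
    if f: cv2.imwrite('pics/'+f,im[:,:,::-1])
    return im,m
def ray(m,u,v,z):
    T=np.array(m["T"]); d=T[:3,:3]@np.array([(u-m["cx"])/m["fx"],(v-m["cy"])/m["fy"],1]); o=T[:3,3]
    return o+d*(z-o[2])/d[2]
def proj(m,p):
    T=np.array(m["T"]); q=T[:3,:3].T@(np.array(p)-T[:3,3]); return m["fx"]*q[0]/q[2]+m["cx"],m["fy"]*q[1]/q[2]+m["cy"]
E
python3 - <<'E'
from h import *
for n in("scene","top","wrist"):
    im,m=cap(n,n+'0.png'); print(n,np.round(m["T"],3).tolist(),m["fx"],m["cx"],m["cy"])
s=bot.read_state(); print(s)
E
```

```text
pics
scene [[0.47, -0.593, 0.654, -0.237], [-0.883, -0.318, 0.346, -0.186], [0.002, -0.74, -0.673, 0.861], [0.0, 0.0, 0.0, 1.0]] 520.5776548563748 327.47421108184096 207.50255585050135
top [[0.006, -0.984, 0.179, 0.277], [-1.0, -0.009, -0.017, 0.207], [0.018, -0.179, -0.984, 1.293], [0.0, 0.0, 0.0, 1.0]] 509.8309483866761 324.58992311126474 189.03354470119845
wrist [[0.282, 0.922, 0.267, 0.101], [0.96, -0.27, -0.079, 0.621], [-0.001, 0.279, -0.96, 0.383], [0.0, 0.0, 0.0, 1.0]] 295.8232466525509 318.98709091972006 199.92811171029342
{'time_s': 0.15, 'joint_positions': array([ 6.33966622e+01,  3.02668141e+01,  8.21384311e+01, -6.31350315e-04,
        6.76888507e+01, -1.02291172e+01]), 'qvel': array([ 0.02872012, -0.16353283, -0.19556142, -0.04712344, -0.10078443,
       -0.05777268]), 'tau': array([ 8.92846219e-04, -4.40427446e+01, -1.76842850e+01,  6.33673556e-02,
        5.52243786e-02, -8.44856072e-05]), 'position': array([0.17593798, 0.5991543 , 0.2218016 ]), 'tcp_rot': array([[-9.59441992e-01,  2.81905189e-01, -7.26317437e-04],
       [ 2.81905984e-01,  9.59440903e-01, -1.47297590e-03],
       [ 2.81619108e-04, -1.61798816e-03, -9.99998651e-01]]), 'force': array([0.16342217, 0.32673705, 0.27093673]), 'moment': array([-0.00315564,  0.01188079,  0.00516133]), 'grasp_force': 0.0, 'opening': 0.9993177087642977}
```

View pics/top0.png

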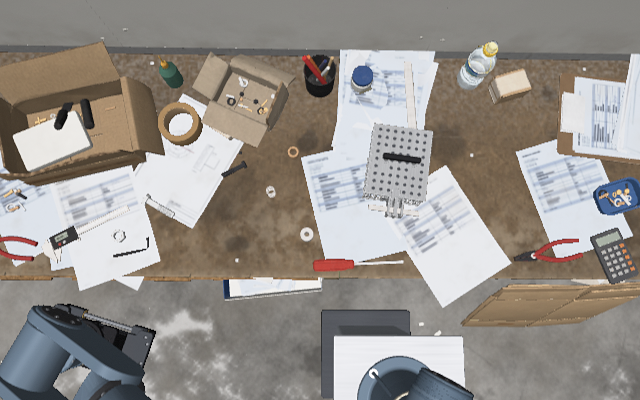

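View pics/scene0.png

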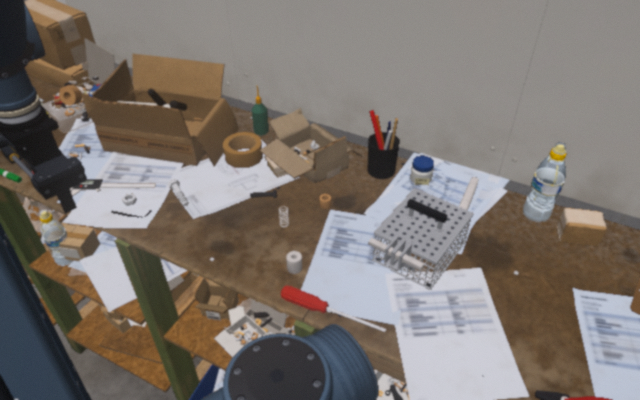

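The top view shows the basket at about (400,165), with its grip bar at (402,157) and the hasp and pin near (393,207). There is a bright roller at (307,234), a bronze bush at (293,152), the spring at (270,191) and the bolt at (234,168).

```bash
python3 - <<'E'
from h import *
im=cv2.imread('pics/top0.png'); m=imaging.camera_model("top")
c=im[110:290,220:460]; cv2.imwrite('pics/c0.png',cv2.resize(c,(800,600),interpolation=cv2.INTER_CUBIC))
for n,u,v,z in [("grip",402,157,.136),("roller",307,234,.03),("bush",293,152,.02),("spring",270,191,.03),("bolt",234,168,.01),("pin",393,209,.104)]: print(n,ray(m,u,v,z).round(3))
g=(im.max(2)<45).astype(np.uint8); g[:, :360]=0; g[:,440:]=0; g[:145]=0; g[172:]=0
print(cv2.minAreaRect(np.argwhere(g)[:,::-1].astype(np.int32)), g.sum())
E
```

```text
grip [0.565 0.007 0.136]
roller [0.393 0.228 0.03 ]
bush [0.604 0.267 0.02 ]
spring [0.5   0.323 0.03 ]
bolt [0.563 0.418 0.01 ]
pin [0.447 0.025 0.104]
((401.5917053222656, 157.81222534179688), (37.071922302246094, 5.550875663757324), 7.594643592834473) 126
```

View pics/c0.png

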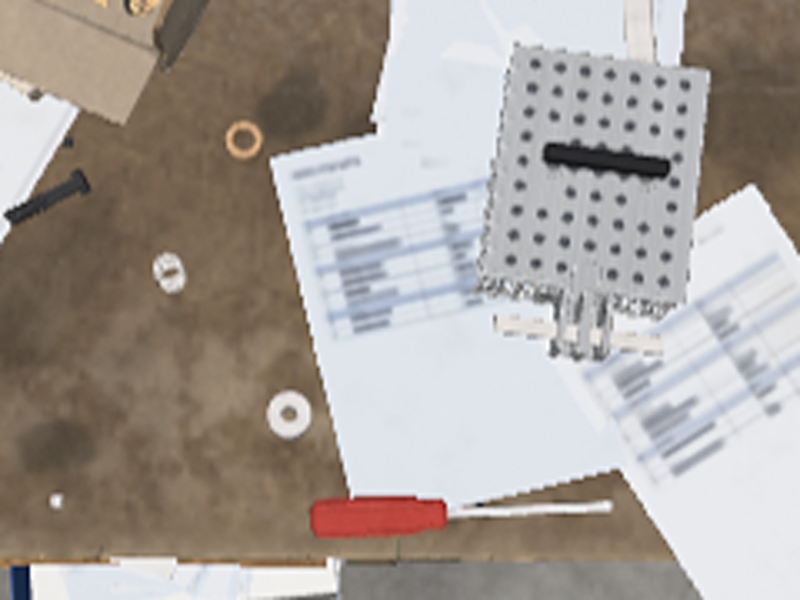

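>>> drive_tool:
  deltas: "87 274 -531 0 -1.424;87 274 -531 0 -1.424;87 274 -531 0 -1.424;87 274 -531 0 -1.424;87 274 -531 0 -1.424;87 274 -531 0 -1.424;87 274 -531 0 -1.424;87 274 -531 0 -1.424;87 274 -531 0 -1.424;28 274 -531 0 -1.424;28 274 -531 0 -1.424;28 274 -531 0 -1.424"

```text
time_s: 1.35
position: [0.4508, 0.0665, 0.2226]
tcp_rot: [[0.139, 0.99, 0.0], [0.99, -0.139, 0.0], [0.0, 0.0, -1.0]]
force: [0.3, 0.4, 0.1]
opening: 0.811
grasp_force: 0.0
```

>>> drive_tool:
  deltas: "28 0 0 0 0;28 0 0 0 0;28 0 0 0 0;28 0 0 0 0;28 0 0 0 0"

```text
time_s: 1.85
position: [0.4494, 0.0699, 0.2226]
tcp_rot: [[0.136, 0.991, -0.0], [0.991, -0.136, 0.0], [0.0, -0.0, -1.0]]
force: [-0.2, 0.3, -0.2]
opening: 0.371
grasp_force: 0.0
```

```bash
python3 - <<'E'
from h import *
im,m=cap("wrist","w1.png"); s=bot.read_state(); print(s["time_s"],s["position"],s["tcp_rot"][:,1],s["joint_positions"].round(1))
for p in [(.444,.024,.101),(.4505,.0685,.101),(.565,.007,.127)]: print(proj(m,p))
E
```

```text
1.9 [0.44955081 0.06982079 0.22259023] [ 9.90673936e-01 -1.36253815e-01 -2.22787981e-04] [ -5.3  17.2 105.6   0.   57.2   2.5]
(np.float64(321.1554407905414), np.float64(237.89816600659535))
(np.float64(321.6503643368066), np.float64(195.9833904570388))
(np.float64(449.93902210499823), np.float64(249.35356765038668))
```

View pics/w1.png

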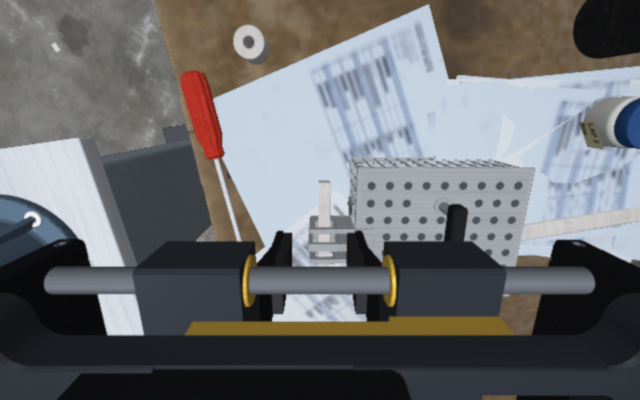

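The wrist view shows the pin's +y end at about (325,181). It runs vertically down to the lug at about (328,217), so the tool is aligned with it.

```bash
python3 - <<'E'
from h import *
im=cv2.imread('pics/w1.png'); m=imaging.camera_model("wrist"); s=bot.read_state()
R=s["tcp_rot"];p=s["position"]
for u,v,z in [(325,181,.107),(325,214,.107),(533,168,.094),(356,168,.094),(353,255,.094)]:
    q=ray(m,u,v,z); print(q.round(4),(R.T@(q-p)).round(4))
print(im[200,305:345].max(1)); 
E
```

```text
[0.456  0.0843 0.107 ] [0.0152 0.0045 0.1156]
[0.4517 0.0512 0.107 ] [-0.0181  0.0047  0.1156]
[0.6615 0.0665 0.094 ] [0.0256 0.2104 0.1285]
[0.488  0.0903 0.094 ] [0.0255 0.0353 0.1286]
[ 0.4752 -0.0036  0.094 ] [-0.0693  0.0354  0.1286]
[227 227 227 227 227 227 227 227 227 226 227 227 226 219 207 206 204 204
 204 205 206 206 207 206 192 204 226 228 228 228 228 228 228 228 228 227
 228 228 228 228]
```

>>> drive_tool:
  deltas: "24 4 0 -40 0;24 4 0 -80 0;24 4 0 -100 0;24 4 0 -115 0;24 4 0 -124 0;24 4 0 -130 0;24 4 0 -130 0;0 4 0 -130 0;0 4 0 -130 0;0 4 0 -130 0;0 4 0 -130 0"

```text
time_s: 3.0
position: [0.4546, 0.0686, 0.0931]
tcp_rot: [[0.139, 0.99, 0.001], [0.99, -0.139, -0.0], [0.0, 0.001, -1.0]]
force: [-0.2, 0.9, 2.4]
opening: 0.136
grasp_force: 30.0
```

>>> drive_tool:
  deltas: "0 0 0 2 0;0 2 15 2 0;0 4 30 2 0;0 6 45 2 0;0 8 60 2 0;0 11 75 2 0;0 13 90 2 0;0 15 105 2 0;0 17 120 2 0;0 17 120 2 0"

```text
time_s: 4.0
position: [0.4715, 0.1901, 0.0946]
tcp_rot: [[0.137, 0.991, 0.001], [0.991, -0.137, 0.0], [0.001, 0.001, -1.0]]
force: [1.0, 0.2, -1.3]
opening: 0.14
grasp_force: 30.0
```

```bash
python3 - <<'E'
from h import *
im,m=cap("wrist","w2.png"); im,m=cap("scene")
cv2.imwrite('pics/s2.png',cv2.resize(im[150:350,250:516,::-1],(800,600),interpolation=cv2.INTER_CUBIC))
E
```

```text
(no output)
```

View pics/s2.png

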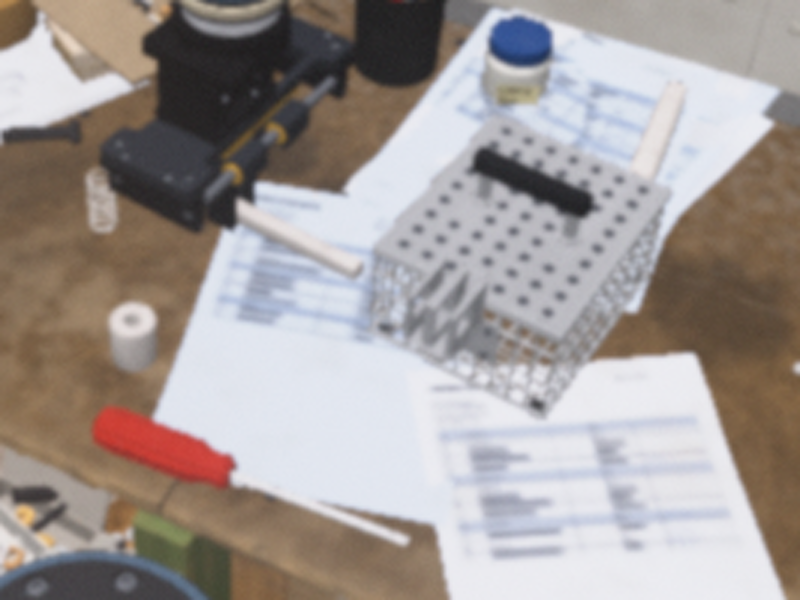

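The pin is out and held by its +y end, clear of the lugs. I'll lay it on the bench there.

>>> drive_tool:
  deltas: "0 -5 12 -30 0;0 -5 12 -60 0;0 -5 12 -80 0;0 -5 12 -88 0;0 -5 12 -92 0;0 -5 12 -92 0;30 -5 12 -92 0;30 -5 12 -92 0;30 -5 12 -92 0;30 -5 12 -60 0;30 -5 12 -10 0;60 -5 12 40 0"

```text
time_s: 5.3
position: [0.4654, 0.2005, 0.1358]
tcp_rot: [[0.139, 0.99, -0.002], [0.99, -0.139, -0.0], [-0.001, -0.002, -1.0]]
force: [1.3, 0.4, 0.7]
opening: 0.379
grasp_force: 0.0
```

>>> drive_tool:
  deltas: "60 0 0 0 0;60 0 0 30 0;60 0 0 60 0;60 0 0 60 0;60 0 0 60 0"

```text
time_s: 5.8
position: [0.466, 0.2006, 0.1947]
tcp_rot: [[0.138, 0.99, 0.001], [0.99, -0.138, 0.0], [0.0, 0.001, -1.0]]
force: [0.1, 0.3, -0.1]
opening: 0.68
grasp_force: 0.0
```

```bash
python3 - <<'E'
from h import *
s=bot.read_state(); print(s["time_s"],s["position"])
im,m=cap("top","t3.png")
g=(im.max(2)<45).astype(np.uint8); g[:, :375]=0; g[:,435:]=0; g[:145]=0; g[172:]=0
n,l,st,ce=cv2.connectedComponentsWithStats(g); k=1+st[1:,4].argmax()
r=cv2.minAreaRect(np.argwhere(l==k)[:,::-1].astype(np.int32)); print(r,st[k])
b=cv2.boxPoints(r); w=np.array([ray(m,*x,.136) for x in b]); print(w.round(4),w.mean(0).round(4))
cv2.imwrite('pics/c3.png',cv2.resize(im[110:290,240:480,::-1],(800,600),interpolation=cv2.INTER_CUBIC))
E
```

```text
5.8 [0.46596673 0.20063401 0.19466479]
((401.59735107421875, 157.78599548339844), (37.06605529785156, 5.539641380310059), 7.765166759490967) [383 153  38  10 105]
[[ 0.5623  0.0515  0.136 ]
 [ 0.5756  0.0495  0.136 ]
 [ 0.5644 -0.0365  0.136 ]
 [ 0.5512 -0.0344  0.136 ]] [0.5634 0.0075 0.136 ]
```

View pics/c3.png

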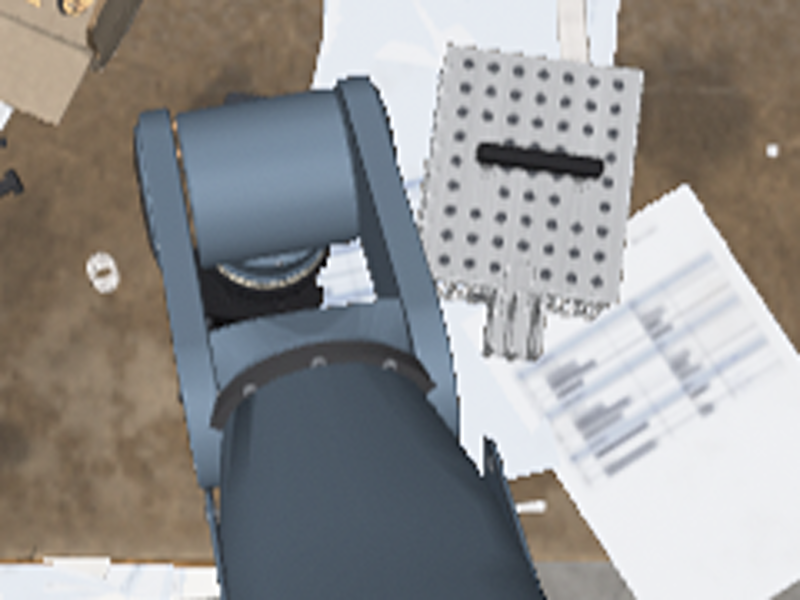

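The top view shows the arm over the pin's resting place. The cover is still seated, with its grip bar from about (478,152) to (603,168) in the crop, which puts its middle at (0.564, 0.007).

>>> drive_tool:
  deltas: "50 25 -50 0 0;50 50 -100 0 0;50 75 -150 0 0;50 98 -194 0 0;50 98 -194 0 0;50 98 -194 -40 0.01;50 98 -194 -70 0.01;50 98 -194 -86 0.01;50 98 -194 -86 0.01;0 98 -194 -86 0.01;0 98 -194 -86 0.01;0 98 -194 -86 0.01"

```text
time_s: 7.05
position: [0.5649, 0.0068, 0.1096]
tcp_rot: [[0.128, 0.992, 0.002], [0.992, -0.128, -0.0], [-0.0, 0.002, -1.0]]
force: [-0.3, 0.1, -0.1]
opening: 0.387
grasp_force: 0.0
```

>>> drive_tool:
  deltas: "0 0 0 0 0;0 0 0 0 0;0 0 0 4 0;0 0 0 8 0;0 0 0 14 0;0 0 0 20 0;0 0 0 30 0;0 0 0 40 0;0 0 0 50 0;0 0 0 60 0;0 0 0 60 0"

```text
time_s: 8.15
position: [0.5649, 0.0066, 0.1704]
tcp_rot: [[0.128, 0.992, 0.003], [0.992, -0.128, -0.001], [-0.0, 0.003, -1.0]]
force: [-0.6, -0.5, -2.1]
opening: 0.159
grasp_force: 30.0
```

```bash
python3 - <<'E'
from h import *
im,m=cap("scene")
cv2.imwrite('pics/s4.png',cv2.resize(im[150:350,250:516,::-1],(800,600),interpolation=cv2.INTER_CUBIC))
E
```

```text
(no output)
```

View pics/s4.png

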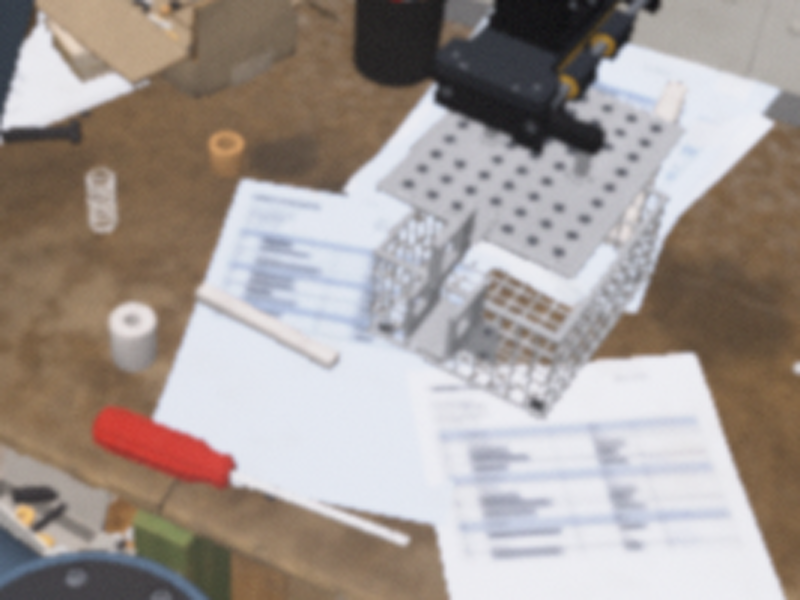

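The cover is lifted level. The pin lies at about (200,290)–(335,360) in the crop, the bush at (227,152) and the roller at (133,335). I'll set the cover aside to −y.

>>> drive_tool:
  deltas: "0 -4 -30 0 0;0 -8 -60 0 0;0 -12 -95 0 0;0 -17 -130 0 0;0 -22 -165 0 0;0 -26 -198 0 0;0 -26 -198 0 0;0 -26 -198 -40 0;0 -26 -198 -80 0;0 -26 -198 -110 0;0 -26 -198 -125 0;0 -26 -198 -132 0"

```text
time_s: 9.4
position: [0.5366, -0.1899, 0.0342]
tcp_rot: [[0.128, 0.992, -0.004], [0.992, -0.128, 0.003], [0.002, -0.005, -1.0]]
force: [-0.8, 0.3, -2.6]
opening: 0.156
grasp_force: 3.0
```

>>> drive_tool:
  deltas: "0 0 0 -4 0;0 0 0 -8 0;0 0 0 -9 0;0 0 0 -9 0;40 0 0 -9 0;40 0 0 -9 0;40 0 0 -9 0;40 0 0 -9 0;40 0 0 40 0;40 0 0 90 0;87 0 0 140 0;87 0 0 140 0"

```text
time_s: 10.6
position: [0.5426, -0.1938, 0.1837]
tcp_rot: [[0.128, 0.992, 0.013], [0.992, -0.128, -0.008], [-0.006, 0.014, -1.0]]
force: [0.5, 0.0, 0.1]
opening: 0.567
grasp_force: 0.0
```

>>> drive_tool:
  deltas: "60 0 0 20 0;60 -146 419 20 0;60 -146 419 20 0;60 -146 419 20 0;60 -146 419 20 0;60 -146 419 20 0;60 -146 419 20 0;60 -146 419 20 0;60 -146 419 20 0;60 -146 419 20 0;60 -146 419 20 0;60 -146 419 20 0"

```text
time_s: 11.8
position: [0.3914, 0.2282, 0.1962]
tcp_rot: [[0.125, 0.992, -0.0], [0.992, -0.125, -0.001], [-0.001, -0.0, -1.0]]
force: [0.3, -0.8, 0.8]
opening: 0.692
grasp_force: 0.0
```

```bash
python3 - <<'E'
from h import *
for _ in range(2): im,m=cap("wrist","w5.png"); s=bot.read_state()
print(s["time_s"],s["position"],s["joint_positions"].round(1)); print(proj(m,(.393,.228,.038)))
E
```

```text
11.9 [0.39247779 0.22681975 0.19631826] [ 15.9  19.4 107.6  -0.   53.   23.3]
(np.float64(320.95157253259475), np.float64(185.34560641423764))
```

View pics/w5.png

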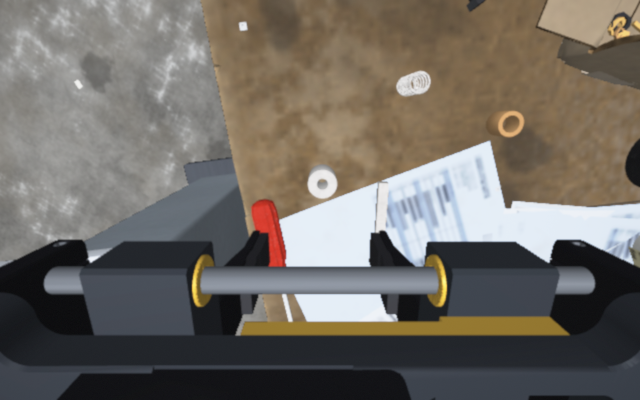

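The roller is at (322,183), as predicted, and the bush at (510,122). The red screwdriver handle is clear on the left.

>>> drive_tool:
  deltas: "46 1 1 -40 0;46 1 1 -80 0;46 1 1 -120 0;46 1 1 -150 0;46 1 1 -170 0;46 1 1 -182 0;46 1 1 -188 0;46 1 1 -188 0;0 1 1 -188 0;0 1 1 -188 0;0 1 1 -188 0;0 1 1 -188 0"

```text
time_s: 13.1
position: [0.3943, 0.2288, 0.0093]
tcp_rot: [[0.128, 0.992, 0.003], [0.992, -0.128, 0.001], [0.001, 0.003, -1.0]]
force: [0.6, -1.6, 4.1]
opening: 0.371
grasp_force: 30.0
```

>>> drive_tool:
  deltas: "0 0 0 40 0;0 0 0 80 0;0 0 0 120 0;0 0 0 160 0;0 0 0 160 0"

```text
time_s: 13.6
position: [0.3958, 0.2298, 0.173]
tcp_rot: [[0.128, 0.992, 0.01], [0.992, -0.128, 0.003], [0.004, 0.01, -1.0]]
force: [1.6, 0.9, -1.7]
opening: 0.368
grasp_force: 30.0
```

>>> drive_tool:
  deltas: "0 203 -201 0 0;0 203 -201 0 0;0 203 -201 0 0;0 203 -201 0 0;0 203 -201 0 0;0 203 -201 0 0;0 203 -201 0 0;0 203 -201 0 0;0 203 -201 -40 0;0 203 -201 -80 0;0 203 -201 -110 0;0 203 -201 -125 0"

```text
time_s: 14.8
position: [0.5918, 0.0296, 0.0402]
tcp_rot: [[0.127, 0.992, -0.008], [0.992, -0.127, 0.001], [0.0, -0.009, -1.0]]
force: [0.1, 0.2, -2.2]
opening: 0.372
grasp_force: 30.0
```

>>> drive_tool:
  deltas: "0 0 0 -5 0;0 0 0 -9 0;0 0 0 -9 0;46 0 0 -9 0;46 0 0 -9 0;46 0 0 -9 0;46 0 0 20 0;46 0 0 60 0;46 0 0 110 0;46 0 0 160 0;46 0 0 160 0"

```text
time_s: 15.9
position: [0.6015, 0.027, 0.2121]
tcp_rot: [[0.129, 0.992, 0.017], [0.992, -0.129, -0.002], [-0.0, 0.018, -1.0]]
force: [1.2, 0.1, 0.0]
opening: 0.528
grasp_force: 0.0
```

>>> drive_tool:
  deltas: "46 7 50 0 0;46 7 100 0 0;46 7 150 0 0;46 7 200 0 0;46 7 237 0 0;46 7 237 -10 0;46 7 237 -10 0;46 7 237 -10 0"

```text
time_s: 16.7
position: [0.6026, 0.2634, 0.1928]
tcp_rot: [[0.129, 0.992, -0.002], [0.992, -0.129, -0.001], [-0.001, -0.002, -1.0]]
force: [-0.2, -0.6, -0.4]
opening: 0.531
grasp_force: 0.0
```

```bash
cat >bush.py <<'E'
from h import *
for _ in range(2): im,m=cap("wrist","w6.png")
s=bot.read_state()
print(s["time_s"],s["position"],s["joint_positions"].round(1))
hsv=cv2.cvtColor(im,cv2.COLOR_RGB2HSV)
g=((hsv[...,0]<20)&(hsv[...,1]>90)&(hsv[...,2]>150)).astype(np.uint8)
u0,v0=proj(m,(.604,.267,.026)); print(u0,v0)
n,l,st,c=cv2.connectedComponentsWithStats(cv2.morphologyEx(g,cv2.MORPH_CLOSE,np.ones((7,7))))
for i in range(1,n):
    if st[i,4]>60: print(st[i],c[i].round(1),ray(m,*c[i],.02).round(4))
im,m=cap("top")
c=im[110:290,220:460]; cv2.imwrite('pics/c6.png',cv2.resize(c[:,:,::-1],(800,600),interpolation=cv2.INTER_CUBIC))
E
python3 bush.py
```

```text
16.8 [0.60345818 0.26299483 0.19356065] [13.8 34.6 78.6 -0.  66.8 21.4]
320.5663256045811 180.68035288594933
[439  24  10  10  67] [443.7  28.2] [0.747  0.4053 0.02  ]
[302  81  16  30 163] [308.1  93.4] [0.6029 0.3617 0.02  ]
[406  82  23  20 243] [414.9  90.2] [0.7159 0.3502 0.02  ]
[339 112  26  25 230] [352.4 125.4] [0.6464 0.3226 0.02  ]
[390 115  36  14 216] [408.  121.7] [0.7071 0.3186 0.02  ]
[363 118  24  57 508] [375.8 149.7] [0.6699 0.2929 0.02  ]
[433 125  29  11 201] [447.  130.6] [0.7492 0.3036 0.02  ]
[471 133  36  13 219] [487.5 139.7] [0.7938 0.2878 0.02  ]
[238 135  17   9 110] [246.4 139. ] [0.5282 0.3234 0.02  ]
[393 137  19  10  84] [400.4 141.5] [0.6977 0.2984 0.02  ]
[ 217  144   58   76 2046] [247.  180.5] [0.5195 0.2769 0.02  ]
[417 145  17  19 123] [423.3 154.2] [0.7226 0.2809 0.02  ]
[281 151  16  16  64] [290.7 159.8] [0.5734 0.294  0.02  ]
[395 161  11  15  94] [400.4 169.4] [0.6961 0.2669 0.02  ]
[310 166  26  27 458] [322.6 179.2] [0.6064 0.2671 0.02  ]
[ 82 177  33  30 317] [100.2 192.8] [0.3461 0.2848 0.02  ]
[126 183  30  36 472] [141.9 198.5] [0.3926 0.2717 0.02  ]
[424 189  16  38 200] [430.3 208. ] [0.7287 0.2159 0.02  ]
[ 87 205  11  19 128] [ 92.7 213.1] [0.3289 0.2617 0.02  ]
[167 205  34  13 166] [181.2 211.9] [0.4341 0.2495 0.02  ]
[389 208  28  35 433] [403.1 224. ] [0.6957 0.1998 0.02  ]
[213 210  17  17 168] [221.5 217.2] [0.4803 0.2367 0.02  ]
[109 223  30  27 393] [122.1 233.9] [0.3553 0.2313 0.02  ]
[ 510  225  114   40 1274] [575.6 236.6] [0.9035 0.1561 0.02  ]
[169 228  19  12 100] [175.5 234.7] [0.4196 0.2217 0.02  ]
[ 90 246  26  21 420] [102.5 257.1] [0.3211 0.2042 0.02  ]
[105 294   8  15  66] [108.7 300. ] [0.3086 0.1434 0.02  ]
```

View pics/w6.png

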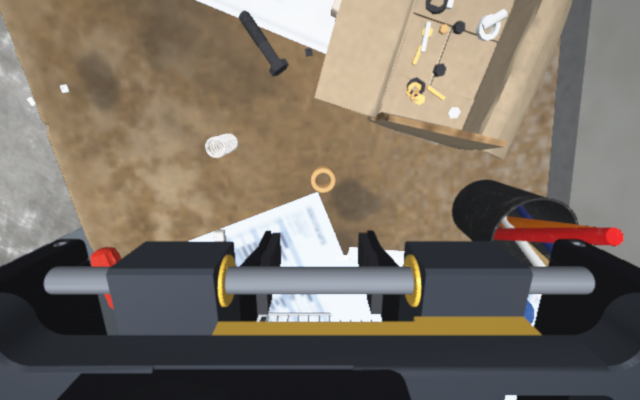

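The bush is at (322,179), which gives (0.606, 0.266). The pen cup and the box flap are close but outside the gripper body's footprint.

>>> drive_tool:
  deltas: "46 2 2 -40 0;46 2 2 -80 0;46 2 2 -110 0;46 2 2 -130 0;46 2 2 -150 0;46 2 2 -165 0;46 2 2 -178 0;46 2 2 -187 0;46 2 2 -187 0"

```text
time_s: 17.75
position: [0.6046, 0.2662, 0.0055]
tcp_rot: [[0.129, 0.992, -0.002], [0.992, -0.129, -0.0], [-0.001, -0.002, -1.0]]
force: [-0.9, 0.6, 0.3]
opening: 0.53
grasp_force: 0.0
```

>>> drive_tool:
  deltas: "0 0 0 0 0;0 0 0 0 0;0 0 0 0 0;0 0 0 0 0;0 0 0 0 0;0 0 0 40 0;0 0 0 80 0;0 0 0 120 0;0 0 0 170 0;0 0 0 170 0"

```text
time_s: 18.75
position: [0.6099, 0.2681, 0.1847]
tcp_rot: [[0.128, 0.992, 0.015], [0.992, -0.128, 0.004], [0.006, 0.014, -1.0]]
force: [1.0, 0.3, 0.0]
opening: 0.309
grasp_force: 30.0
```

>>> drive_tool:
  deltas: "0 -5 -50 0 0;0 -9 -100 0 0;0 -13 -150 0 0;0 -17 -200 0 0;0 -21 -250 0 0;0 -26 -298 0 0;0 -26 -298 0 0;0 -26 -298 -40 0;0 -26 -298 -80 0;0 -26 -298 -115 0;0 -26 -298 -135 0;0 -26 -298 -142 0"

```text
time_s: 19.95
position: [0.5767, -0.0302, 0.0315]
tcp_rot: [[0.128, 0.992, -0.006], [0.992, -0.128, 0.002], [0.001, -0.006, -1.0]]
force: [-0.8, -0.5, -1.0]
opening: 0.305
grasp_force: 30.0
```

>>> drive_tool:
  deltas: "0 0 0 -2 0;0 0 0 -2 0;46 0 0 -2 0;46 0 0 -2 0;46 0 0 -2 0;46 0 0 20 0;46 0 0 60 0;46 0 0 110 0;46 0 0 160 0;46 0 -50 160 0;46 0 -90 160 0;46 0 -90 160 0"

```text
time_s: 21.15
position: [0.5802, -0.1264, 0.1962]
tcp_rot: [[0.133, 0.991, 0.004], [0.991, -0.133, -0.004], [-0.003, 0.005, -1.0]]
force: [0.5, -0.1, -0.3]
opening: 0.53
grasp_force: 0.0
```

```bash
python3 - <<'E'
from h import *
im,m=cap("wrist","w7.png"); s=bot.read_state(); print(s["time_s"],s["position"],s["opening"])
im,m=cap("scene","s7.png")
a=im[150:330,250:490,::-1]
b,m=cap("wrist"); 
cv2.imwrite('pics/v7.png',np.vstack([cv2.resize(a,(480,360)),cv2.resize(b[:,:,::-1],(480,240))]))
E
```

```text
21.2 [ 0.5793786  -0.1237783   0.19541725] 0.5277208364974003
```

View pics/v7.png

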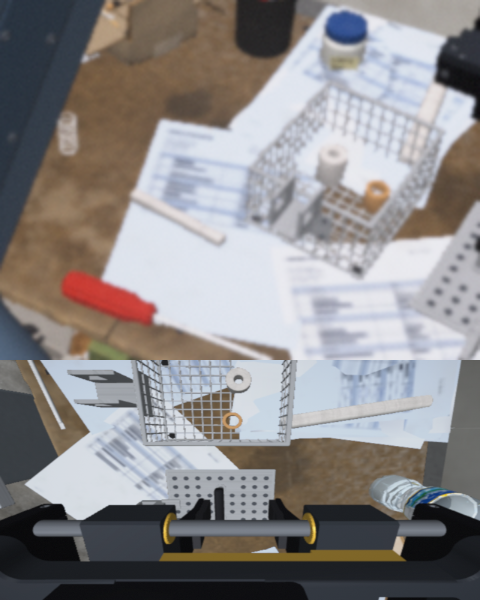

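Both parts stand in the basket: roller at (332,160), bush at (377,192). The pin lies undisturbed at about (180,217). Next I'll measure the cover precisely.

```bash
python3 - <<'E'
from h import *
im=cv2.imread('pics/w7.png'); cv2.imwrite('pics/c7.png',cv2.resize(im[170:260,200:390],None,fx=4,fy=4,interpolation=cv2.INTER_CUBIC))
E
```

```text
(no output)
```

View pics/c7.png

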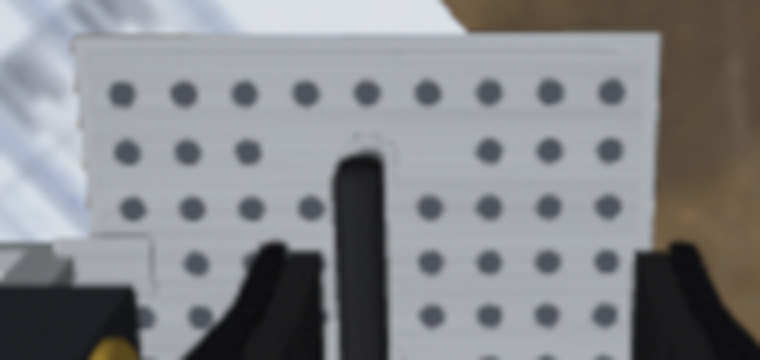

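The plate's +y edge runs from about (219.5,180) to (364.7,178.5) in the full picture. The bar's centre line is at column 290 (row 232).

```bash
python3 - <<'E'
from h import *
m=imaging.camera_model("wrist"); s=bot.read_state(); R=s["tcp_rot"];p=s["position"]; print(p)
A=ray(m,219.5,180,.012);B=ray(m,364.75,178.5,.012);G=ray(m,290.25,232,.054);G2=ray(m,290.25,212,.054)
for q in(A,B,G,G2):print(q.round(4),(R.T@(q-p)).round(4))
d=B-A; yaw=np.arctan2(d[1],d[0]); print(np.linalg.norm(d),np.degrees(yaw),np.degrees(np.arctan2(R[1,1],R[0,1])))
y=np.array([-np.sin(yaw),np.cos(yaw),0]); print("centre",(A+B)/2-y*.0735)
E
```

```text
[ 0.57866472 -0.1211197   0.1946031 ]
[ 0.4603 -0.104   0.012 ] [ 0.0015 -0.1195  0.1827]
[ 0.6315 -0.1244  0.012 ] [0.0035 0.0529 0.1826]
[ 0.5399 -0.1639  0.054 ] [-0.0475 -0.0328  0.1406]
[ 0.5435 -0.141   0.054 ] [-0.0244 -0.0322  0.1406]
0.17246918740047146 -6.806381902792297 -7.44742198122485
centre [ 0.53718165 -0.18717616  0.012     ]
```

>>> drive_tool:
  deltas: "50 -20 -35 0 0;50 -41 -70 0 0;50 -41 -70 0 0;50 -41 -70 -40 0;50 -41 -70 -80 0;50 -41 -70 -120 0;50 -41 -70 -150 0;50 -41 -70 -162 0;50 -41 -70 -168 0;50 -41 -70 -168 0;0 -41 -70 -168 0;0 -41 -70 -168 0"

```text
time_s: 22.5
position: [0.5393, -0.1918, 0.0281]
tcp_rot: [[0.129, 0.992, 0.003], [0.992, -0.128, -0.002], [-0.001, 0.003, -1.0]]
force: [-0.1, -1.0, -0.2]
opening: 0.469
grasp_force: 0.0
```

>>> drive_tool:
  deltas: "0 0 0 0 0;0 0 0 0 0;0 0 0 0 0;0 0 0 30 0;0 0 0 60 0;0 0 0 90 0;0 0 0 120 0;0 0 0 145 0;0 0 0 145 0"

```text
time_s: 23.4
position: [0.5401, -0.1925, 0.1746]
tcp_rot: [[0.129, 0.992, 0.006], [0.992, -0.129, -0.004], [-0.003, 0.007, -1.0]]
force: [1.1, -0.7, -3.2]
opening: 0.156
grasp_force: 30.0
```

>>> drive_tool:
  deltas: "0 6 45 0 0;0 12 90 0 0;0 18 135 0 0;0 24 180 0 0;0 26 198 0 0;0 26 198 0 0;0 26 198 -20 0;0 26 198 -28 0;0 26 198 -28 0;0 26 198 -28 0;0 26 198 -28 0"

```text
time_s: 24.5
position: [0.5642, 0.006, 0.1437]
tcp_rot: [[0.129, 0.992, -0.0], [0.992, -0.129, -0.0], [-0.0, -0.0, -1.0]]
force: [1.4, 0.7, -4.0]
opening: 0.155
grasp_force: 30.0
```

```bash
python3 - <<'E'
from h import *
im,m=cap("wrist","w8.png"); s=bot.read_state(); print(s["time_s"],s["position"],s["force"],s["opening"])
sc,_=cap("scene")
a=cv2.resize(sc[170:290,340:500,::-1],(720,540)[:2],interpolation=cv2.INTER_CUBIC)[:300]
b=cv2.resize(im[140:250,160:480,::-1],(800,275),interpolation=cv2.INTER_CUBIC)
o=np.zeros((580,800,3),np.uint8); o[:300,:720]=a; o[303:578]=b; cv2.imwrite('pics/v8.png',o)
E
```

```text
24.55 [0.56419806 0.0060936  0.14384053] [ 1.25604228 -0.69280673 -3.35969993] 0.15563375534112975
```

View pics/v8.png

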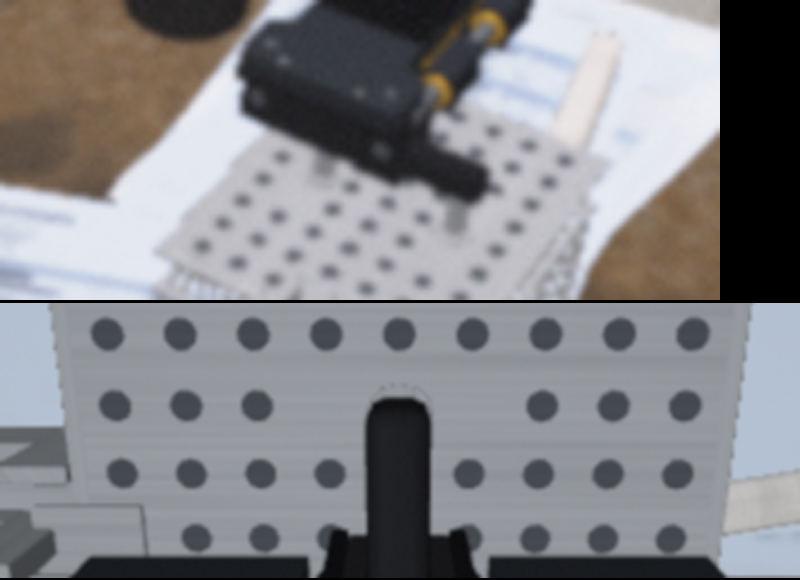

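```bash
python3 - <<'E'
from h import *
m=imaging.camera_model("wrist"); s=bot.read_state(); R=s["tcp_rot"];p=s["position"]
X=R[:,1];Y=R[:,0];Z=np.array([0,0,1.])
B=np.array([.5649,.0068,0])
def c(q): u,v=proj(m,q); return round((u-160)*2.5),round((v-140)*2.5+303)
for x in(-.131,-.113):
  for y in(-.0185,-.0135,.0135,.0185): print("lug",x,y,c(B+x*X+y*Y+.119*Z))
P=p+(.127-.1096)*Z   # grip mid if unslipped
print("bar end top",c(P+.045*Y+.009*Z),"edge",c(P+.0735*Y-.033*Z-.0885*X),c(P+.0735*Y-.033*Z+.0885*X))
for y in(-.004,.004): print("tongue",y,c(P-.0885*X+y*Y-.033*Z),c(P-.122*X+y*Y-.023*Z+.012*Z))
im=cv2.imread('pics/w8.png').astype(int)
print(im[100:150,300,0]); print(im[100:150,380,0])
E
```

```text
lug -0.131 -0.0185 (-68, 593)
lug -0.131 -0.0135 (-71, 576)
lug -0.131 0.0135 (-89, 483)
lug -0.131 0.0185 (-92, 465)
lug -0.113 -0.0185 (-3, 593)
lug -0.113 -0.0135 (-6, 576)
lug -0.113 0.0135 (-21, 483)
lug -0.113 0.0185 (-24, 465)
bar end top (404, 415) edge (20, 253) (786, 253)
tongue -0.004 (62, 561) (-124, 601)
tongue 0.004 (58, 532) (-130, 569)
[203 203 202 202 203 203 204 205 206 207 208 207 206 204 203 202 201 201
 198 171 156 160 153 154 159 159 158 158 160 160 154 153 157 160 160 158
 157 156 157 160 162 161 158 157 160 161 160 159 157 158]
[209 209 209 209 209 209 209 209 209 209 210 210 209 209 209 210 209 209
 209 207 179 157 150 154 160 159 157 158 160 160 154 153 158 161 162 160
 158 157 156 157 159 158 156 154 155 145 114  85  80  80]
```

```bash
python3 - <<'E'
from h import *
m=imaging.camera_model("wrist"); s=bot.read_state(); T=np.array(m["T"]);R=s["tcp_rot"];p=s["position"]
X=R[:,1];Y=R[:,0]
# pitch from c7, picture taken at TCP (.5794,-.1238,.1954): shift camera
m7=dict(m); T7=T.copy(); T7[:3,3]+=np.array([.5790,-.1225,.1951])-p; m7["T"]=T7
a=ray(m7,200+122/4,170+93/4,.012);b=ray(m7,200+611/4,170+93/4,.012); L=np.linalg.norm(b-a); print("row length",L)
b2=ray(m7,200+611/4,170+316/4,.012); print("col pitch x4",np.linalg.norm(b2-b))
for z in(.11,.12,.125,.13,.1365):
    q=lambda u,v:ray(m,160+u/2.5,140+(v-303)/2.5,z)
    A,Bb,C=q(108,333),q(693,333),q(671,539); E=ray(m,320,119.5,z)
    print(z,np.linalg.norm(Bb-A),np.linalg.norm(C-Bb),"edge in tool",(R.T@(E-p))[0],"mid x",(R.T@((A+Bb)/2-p))[1])
for z in(.15,.16,.17):
    a=ray(m,160+367/2.5,140+137/2.5,z);b=ray(m,160+430/2.5,140+137/2.5,z);print(z,"bar w",np.linalg.norm(a-b),"end",(R.T@(ray(m,319.6,177.5,z)-p))[0])
E
```

```text
row length 0.1472798478058933
col pitch x4 0.07351355928263752
0.11 0.1536315672613677 0.05830534957456193 edge in tool 0.07343138033936307 mid x -0.0004637682977091741
0.12 0.14576476486920176 0.0553197869607997 edge in tool 0.07360017544329432 mid x -0.0004994207111770548
0.125 0.1418313636731188 0.05382700565391857 edge in tool 0.07368457299525996 mid x -0.0005172469179109392
0.13 0.13789796247703573 0.05233422434703744 edge in tool 0.07376897054722557 mid x -0.0005350731246449329
0.1365 0.1327845409221278 0.05039360864809198 edge in tool 0.0738786873647809 mid x -0.0005582471933991477
0.15 bar w 0.013706208953157975 end 0.04416693653862
0.16 bar w 0.012823594421254499 end 0.04626370074790291
0.17 bar w 0.011940979889351026 end 0.04836046495718584
```

The scale in the wrist view shows the cover hanging about 10 mm low in the grip, because the fingers were still closing as it lifted. It is centred in x and y. I'll lower it gently and watch the force.

>>> drive_tool:
  deltas: "0 0 0 -4 0;0 0 0 -8 0;0 0 0 -11 0;0 0 0 -14 0;0 0 0 -16 0;0 0 0 -18 0;0 0 0 -18 0"

```text
time_s: 25.3
position: [0.5651, 0.0064, 0.1263]
tcp_rot: [[0.129, 0.992, 0.002], [0.992, -0.129, -0.0], [-0.0, 0.002, -1.0]]
force: [2.8, -0.9, 4.9]
opening: 0.159
grasp_force: 30.1
```

>>> drive_tool:
  deltas: "0 0 0 -2 0;0 0 0 -4 0;0 0 0 -4 0"

```text
time_s: 25.6
position: [0.5665, 0.0061, 0.1232]
tcp_rot: [[0.129, 0.992, 0.005], [0.992, -0.129, -0.001], [-0.0, 0.005, -1.0]]
force: [4.8, -0.9, 6.6]
opening: 0.164
grasp_force: 30.4
```

>>> drive_tool:
  deltas: "0 1 0 0 0;0 2 0 0 0;0 2 0 0 0"

```text
time_s: 25.9
position: [0.5665, 0.0061, 0.1232]
tcp_rot: [[0.128, 0.992, 0.001], [0.992, -0.128, -0.001], [-0.001, 0.001, -1.0]]
force: [0.5, -1.8, 9.9]
opening: 0.16
grasp_force: 30.3
```

```bash
python3 - <<'E'
from h import *
im,m=cap("wrist","w9.png"); s=bot.read_state(); print(s["position"],s["force"],s["moment"])
R=s["tcp_rot"];p=s["position"]
sc,_=cap("scene")
a=cv2.resize(sc[180:290,350:500,::-1],(409,300),interpolation=cv2.INTER_CUBIC)
b=cv2.resize(im[60:260,120:480,::-1],(540,300),interpolation=cv2.INTER_CUBIC)
o=np.zeros((600,540,3),np.uint8); o[:300,:409]=a; o[300:]=b; cv2.imwrite('pics/v9.png',o)
E
```

```text
[0.56651572 0.00612377 0.12321383] [-0.55314532 -2.09311012  9.37793707] [-0.3097537   0.4308648  -0.02750588]
```

View pics/v9.png

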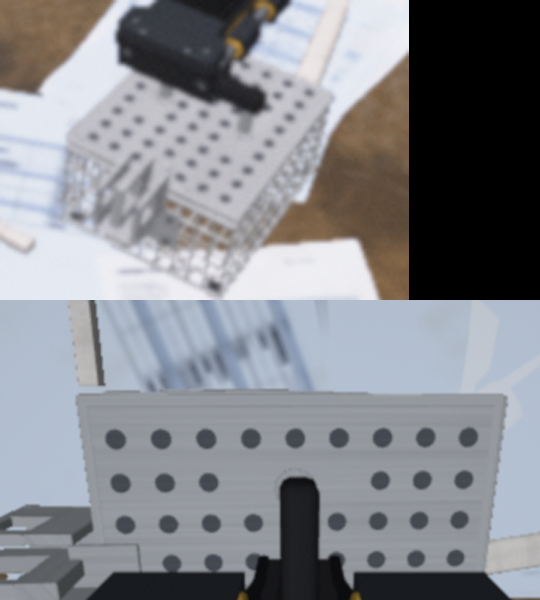

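The cover appears down on the rim with its eye between the lugs. I'll compare it numerically with the first scene picture, where it was seated.

```bash
cat > cmp.py <<'E'
from h import *
a=cv2.cvtColor(cv2.imread('pics/scene0.png'),cv2.COLOR_BGR2GRAY)
im,m=cap("scene"); b=cv2.cvtColor(im,cv2.COLOR_RGB2GRAY)
s=bot.read_state(); print(s["time_s"],s["position"],s["force"])
def shift(x0,y0,w,h):
    t=cv2.resize(a[y0:y0+h,x0:x0+w],None,fx=4,fy=4,interpolation=cv2.INTER_CUBIC)
    f=cv2.resize(b[y0-8:y0+h+8,x0-8:x0+w+8],None,fx=4,fy=4,interpolation=cv2.INTER_CUBIC)
    r=cv2.matchTemplate(f,t,cv2.TM_CCOEFF_NORMED); _,v,_,l=cv2.minMaxLoc(r); return l[0]/4-8,l[1]/4-8,round(v,3)
print("front corner",shift(415,235,25,20)); print("right edge",shift(445,205,22,22)); print("left",shift(380,220,24,20)); print("basket low",shift(405,258,40,22))
print("px per 10mm z:",np.subtract(proj(m,(.50,0,.104)),proj(m,(.50,0,.094))),"x:",np.subtract(proj(m,(.51,0,.094)),proj(m,(.50,0,.094))),"y:",np.subtract(proj(m,(.50,.01,.094)),proj(m,(.50,0,.094))))
for n,P in [("c-x-y",(-.0885,-.0735)),("c-x+y",(-.0885,.0735)),("c+x-y",(.0885,-.0735))]:
    print(n,proj(m,(.5649+P[0]*.992+P[1]*.128,.0068-P[0]*.128+P[1]*.992,.094)))
E
python3 cmp.py
```

```text
26.05 [0.56651083 0.0061193  0.12320237] [ 0.42824522 -2.3741053   9.18642505]
front corner (0.25, -1.25, 0.964)
right edge (0.0, 0.25, 0.95)
left (0.0, -1.0, 0.967)
basket low (0.0, -0.25, 0.649)
px per 10mm z: [ 0.57562401 -3.42795152] x: [ 1.74719618 -3.10412902] y: [-4.60184727 -1.6650514 ]
c-x-y (np.float64(436.25588730370765), np.float64(262.3771487477574))
c-x+y (np.float64(372.39825178204745), np.float64(231.61618713508062))
c+x-y (np.float64(473.2008137431053), np.float64(212.45381615014634))
```

>>> drive_tool:
  deltas: "40 0 0 0 0;40 0 0 0 0;40 0 0 0 0;40 0 0 0 0"

```text
time_s: 26.45
position: [0.5654, 0.0069, 0.121]
tcp_rot: [[0.129, 0.992, -0.002], [0.992, -0.129, 0.0], [0.0, -0.002, -1.0]]
force: [0.1, -0.5, -0.1]
opening: 0.42
grasp_force: 0.0
```

```bash
python3 cmp.py | head -5
```

```text
26.5 [0.56558921 0.00687849 0.12110197] [-0.34642295 -0.31397249 -0.27183561]
front corner (0.25, -1.25, 0.967)
right edge (0.0, 0.25, 0.951)
left (0.0, -1.0, 0.966)
basket low (0.0, -0.25, 0.648)
```

>>> drive_tool:
  deltas: "40 0 0 25 0;40 0 0 70 0;40 -25 50 70 0;40 -50 100 70 0;40 -75 150 70 0;40 -100 195 70 0;40 -100 195 70 0;40 -100 195 70 0;40 -100 195 70 0"

```text
time_s: 27.4
position: [0.4663, 0.2017, 0.1915]
tcp_rot: [[0.127, 0.992, 0.0], [0.992, -0.127, -0.0], [-0.0, 0.0, -1.0]]
force: [-0.4, -0.4, -0.8]
opening: 0.46
grasp_force: 0.0
```

```bash
cat > cmp2.py <<'E'
import sys
from h import *
a=cv2.cvtColor(cv2.imread('pics/scene0.png'),cv2.COLOR_BGR2GRAY)
im,m=cap("scene",sys.argv[1]); b=cv2.cvtColor(im,cv2.COLOR_RGB2GRAY)
up=lambda i:cv2.resize(i,None,fx=8,fy=8,interpolation=cv2.INTER_CUBIC)
def shift(u,v,r=9):
    t=up(a[v-r:v+r,u-r:u+r]); f=up(b[v-r-5:v+r+5,u-r-5:u+r+5]); q=cv2.matchTemplate(f,t,cv2.TM_CCOEFF_NORMED); _,c,_,l=cv2.minMaxLoc(q); return l[0]/8-5,l[1]/8-5,round(c,2)
for x in(-.07,-.035,.035,.07):
  for y in(-.05,0,.05):
    u,v=proj(m,(.5649+x*.992+y*.128,.0068-x*.128+y*.992,.094)); print(x,y,shift(int(u),int(v)))
for u,v in[(292,262),(320,300),(400,340),(540,200)]: print("static",shift(u,v))
im,m=cap("wrist","w10.png"); s=bot.read_state(); R=s["tcp_rot"];p=s["position"]; print(s["time_s"],p)
print([tuple(np.round(proj(m,q))) for q in[(.4665,.2015,.012),(.4685,.2165,.012),(.46,.157,.012),(.452,.098,.012)]])
g=cv2.cvtColor(im,cv2.COLOR_RGB2HSV); 
for v in range(150,240,10): print(v,g[v,295:345:2,2])
E
python3 cmp2.py s10.png
```

```text
-0.07 -0.05 (0.375, -1.25, 0.91)
-0.07 0 (0.125, -1.25, 0.95)
-0.07 0.05 (-0.125, -1.25, 0.95)
-0.035 -0.05 (0.25, -0.875, 0.98)
-0.035 0 (0.0, -0.875, 0.96)
-0.035 0.05 (-0.125, -0.875, 0.98)
0.035 -0.05 (0.0, -0.125, 0.98)
0.035 0 (0.375, -0.75, 0.99)
0.035 0.05 (0.125, -0.75, 0.99)
0.07 -0.05 (-0.375, 0.5, 0.99)
0.07 0 (0.0, -0.125, 0.95)
0.07 0.05 (-0.125, -0.25, 0.96)
static (-5.0, 5.0, 0.48)
static (-0.125, 0.0, 1.0)
static (-0.125, -0.125, 1.0)
static (0.0, 0.0, 1.0)
27.5 [0.46706252 0.20078556 0.19150582]
[(np.float64(320.0), np.float64(182.0)), (np.float64(320.0), np.float64(169.0)), (np.float64(319.0), np.float64(218.0)), (np.float64(319.0), np.float64(262.0))]
150 [138 143 147 149 152 153 151 148 140 133 132 131 131 131 131 131 130 130
 127 125 125 127 131 134 137]
160 [120 117 121 132 139 135 132 128 125 125 125 126 128 132 135 133 130 123
 119 123 127 138 208 236 243]
170 [142 146 148 147 143 139 138 137 144 193 197 195 198 197 197 243 244 244
 244 244 243 242 241 240 239]
180 [244 244 244 244 243 244 244 244 243 242 229 229 230 229 225 219 221 230
 237 239 241 243 237 229 236]
190 [244 244 244 244 244 244 244 243 240 236 226 224 224 226 221 233 225 224
 225 223 217 219 200 168 189]
200 [244 244 244 244 244 244 244 244 244 243 228 229 228 228 213 207 173 182
 208 222 222 203 199 209 191]
210 [244 244 244 244 244 244 244 244 244 243 231 232 232 232 203 182 221 217
 185 199 221 226 223 209 207]
220 [244 244 244 244 244 244 244 244 244 244 230 229 232 231 233 235 240 243
 241 241 242 234 224 226 227]
230 [244 244 244 244 244 244 244 244 243 243 229 228 229 229 237 244 239 235
 240 243 241 242 243 233 222]
```

The −x side of the cover sits about 3.5 mm high. It is within tolerance but not fully down, so I'll press that side with closed fingertips.

>>> drive_tool:
  deltas: "0 10 -48 0 0;0 20 -96 0 0;0 30 -144 0 0;0 39 -187 0 0;0 39 -187 0 0;0 39 -187 -40 0;0 39 -187 -70 0;0 39 -187 -85 0;0 39 -187 -91 0;0 39 -187 -95 0;0 39 -187 -98 0;0 39 -187 -98 0"

```text
time_s: 28.7
position: [0.505, 0.0138, 0.1009]
tcp_rot: [[0.129, 0.992, 0.002], [0.992, -0.129, -0.001], [-0.001, 0.002, -1.0]]
force: [-14.7, 0.2, 60.8]
opening: 0.005
grasp_force: 39.0
```

>>> drive_tool:
  deltas: "0 0 0 -2 0;0 0 0 -3 0;0 0 0 -3 0"

```text
time_s: 29.0
position: [0.5051, 0.0138, 0.1007]
tcp_rot: [[0.128, 0.992, 0.003], [0.992, -0.128, -0.002], [-0.001, 0.003, -1.0]]
force: [-18.6, 2.0, 84.2]
opening: 0.004
grasp_force: 48.7
```

The plate is standing 6–7 mm high at this point. That means the skirt's −x edge is resting on the rim, because the cover is a few mm too far to −x. I'll back off, regrasp, lift, shift to +x and lower again.

>>> drive_tool:
  deltas: "0 0 0 15 0;0 0 0 50 0;50 20 -3 80 0;50 61 -8 80 0;50 61 -8 80 0;50 61 -8 80 0;50 61 -8 80 0;50 61 -8 50 0;50 61 -8 35 0;50 61 -8 24 0;50 61 -8 24 0;0 61 -8 24 0"

```text
time_s: 30.2
position: [0.5659, 0.0066, 0.1146]
tcp_rot: [[0.129, 0.992, -0.0], [0.992, -0.129, 0.0], [0.0, -0.0, -1.0]]
force: [0.5, 0.7, -0.9]
opening: 0.537
grasp_force: 0.0
```

>>> drive_tool:
  deltas: "0 0 0 0 0;0 0 0 0 0;0 0 0 0 0;0 0 0 0 0;0 0 0 0 0;0 0 0 0 0;0 0 0 0 0;0 0 0 5 0;0 0 0 10 0;0 0 0 15 0;0 0 0 20 0;0 0 0 20 0"

```text
time_s: 31.4
position: [0.5667, 0.0066, 0.1353]
tcp_rot: [[0.129, 0.992, 0.002], [0.992, -0.129, -0.0], [-0.0, 0.002, -1.0]]
force: [0.5, 0.4, -1.8]
opening: 0.157
grasp_force: 29.5
```

```bash
python3 - <<'E'
from h import *
im,m=cap("wrist","w11.png"); s=bot.read_state(); print(s["time_s"],s["position"],s["force"],s["opening"])
R=s["tcp_rot"];p=s["position"]
# holes: dark blobs on plate
g=(im.max(2)<110).astype(np.uint8)
n,l,st,c=cv2.connectedComponentsWithStats(g)
H=[c[i] for i in range(1,n) if 60<st[i,4]<400 and 0.6<st[i,2]/st[i,3]<1.7]
print(np.round(H,1).tolist())
E
```

```text
31.45 [0.56643855 0.00659955 0.13499345] [-0.40111603 -0.51657239 -2.50911024] 0.1578739778826325
[[6.7, 95.5], [193.4, 154.9], [224.7, 154.8], [255.8, 154.4], [286.8, 154.4], [317.5, 154.3], [348.1, 154.2], [378.6, 154.0], [408.9, 154.0], [438.9, 153.9], [197.0, 185.0], [227.3, 184.7], [257.6, 184.6], [376.9, 183.8], [406.4, 183.6], [435.6, 183.4], [288.4, 212.7], [346.5, 212.3], [375.5, 212.0], [403.9, 211.7], [432.5, 211.5], [200.5, 213.5], [230.0, 213.3], [259.4, 213.0]]
```

```bash
cat > pnp.py <<'E'
from h import *
K=lambda m:np.array([[m["fx"],0,m["cx"]],[0,m["fy"],m["cy"]],[0,0,1.]])
def holes(im):
    g=(im.max(2)<115).astype(np.uint8); n,l,st,c=cv2.connectedComponentsWithStats(g)
    return np.array([c[i] for i in range(1,n) if 20<st[i,4]<400 and .6<st[i,2]/st[i,3]<1.7 and st[i,4]>.6*st[i,2]*st[i,3]])
def pose(H,m,P=.0184,y0=.0552):
    v0=np.sort(H[:,1])[:9].mean() ; r1=H[np.abs(H[:,1]-v0)<5]; r1=r1[r1[:,0].argsort()]
    ob=[];ip=[]; step=(r1[-1,0]-r1[0,0])/8
    # homography seed from row1 ends and the third row ends
    rest=H[H[:,1]>v0+5]; vs=np.sort(rest[:,1])
    r2=rest[np.abs(rest[:,1]-vs[0])<5]; r2=r2[r2[:,0].argsort()]
    M=cv2.getPerspectiveTransform(np.float32([r1[0],r1[-1],r2[0],r2[-1]]),np.float32([[-4,0],[4,0],[-4,1],[4,1]]))
    G=cv2.perspectiveTransform(H[None].astype(np.float32),M)[0]; I=np.round(G); ok=(np.abs(G-I).max(1)<.3)&(abs(I[:,0])<=4)&(I[:,1]<7)
    ob=np.c_[I[ok,0]*P,y0-I[ok,1]*P,np.zeros(ok.sum())]
    _,r,t=cv2.solvePnP(ob,H[ok].astype(float),K(m),None)
    e=cv2.projectPoints(ob,r,t,K(m),None)[0][:,0]-H[ok]
    T=np.array(m["T"]); Rw=T[:3,:3]@cv2.Rodrigues(r)[0]; tw=T[:3,:3]@t[:,0]+T[:3,3]
    if Rw[2,2]<0: Rw=Rw
    print(len(r1),ok.sum(),"err",np.abs(e).max().round(2),"centre",tw.round(4),"yaw",np.degrees(np.arctan2(Rw[1,0],Rw[0,0])).round(2),"xz slope",Rw[2,0].round(4),"yz",Rw[2,1].round(4))
E
python3 - <<'E'
from pnp import *
m=imaging.camera_model("wrist"); s=bot.read_state(); T=np.array(m["T"]); Rt=s["tcp_rot"];p=s["position"]
pose(holes(cv2.imread('pics/w11.png')),m)
# w1: camera from its TCP pose
def shifted(pos,yv):
    d=np.arctan2(yv[1],yv[0])-np.arctan2(Rt[1,1],Rt[0,1]); R=np.array([[np.cos(d),-np.sin(d),0],[np.sin(d),np.cos(d),0],[0,0,1]])
    T2=T.copy(); T2[:3,:3]=R@T[:3,:3]; T2[:3,3]=np.array(pos)+R@(T[:3,3]-p); return dict(m,T=T2)
H=holes(cv2.imread('pics/w1.png')); H=H[(H[:,0]>355)&(H[:,0]<535)&(H[:,1]>170)&(H[:,1]<260)]; print(H.round(0).tolist())
pose(H,shifted([.44955,.06982,.22259],[.99067,-.13625]))
H=holes(cv2.imread('pics/w7.png')); H=H[(H[:,0]>215)&(H[:,0]<370)&(H[:,1]>185)&(H[:,1]<260)]
pose(H,shifted([.5790,-.1225,.1950],[.991,-.130]))
E
```

```text
9 23 err 0.17 centre [0.5642 0.0053 0.1183] yaw -7.35 xz slope -0.0267 yz 0.0019
[[371.0, 186.0], [389.0, 185.0], [408.0, 186.0], [426.0, 186.0], [444.0, 186.0], [463.0, 186.0], [481.0, 185.0], [500.0, 185.0], [518.0, 185.0], [370.0, 203.0], [388.0, 203.0], [406.0, 203.0], [478.0, 203.0], [496.0, 203.0], [515.0, 203.0], [369.0, 220.0], [387.0, 220.0], [405.0, 220.0], [423.0, 220.0], [440.0, 220.0], [476.0, 220.0], [494.0, 220.0], [511.0, 220.0], [404.0, 236.0], [473.0, 236.0], [491.0, 236.0], [508.0, 236.0], [505.0, 252.0]]
9 28 err 0.27 centre [0.5668 0.0061 0.095 ] yaw -7.73 xz slope 0.0004 yz -0.0008
9 26 err 0.18 centre [ 0.536  -0.1871  0.0116] yaw -7.22 xz slope -0.0072 yz 0.0041
```

PnP on the hole grid gives a plate centre of (0.5642, 0.0053) against (0.5668, 0.0061) when seated. I'll shift +3 mm in x and +1 mm in y, then lower.

>>> drive_tool:
  deltas: "0 3 1 0 -0.006;0 3 1 -6 -0.006;0 3 1 -11 -0.006;0 3 1 -15 -0.006;0 3 1 -18 -0.006;0 3 1 -20 -0.006;0 3 1 -21 -0.006;0 3 1 -21 -0.006"

```text
time_s: 32.25
position: [0.5691, 0.0076, 0.1134]
tcp_rot: [[0.135, 0.991, -0.0], [0.991, -0.135, 0.0], [0.0, -0.0, -1.0]]
force: [-0.2, -0.4, -2.9]
opening: 0.152
grasp_force: 29.5
```

```bash
cat > now.py <<'E'
from pnp import *
im,m=cap("wrist","w12.png"); s=bot.read_state(); print(s["time_s"],s["position"],s["force"].round(1))
H=holes(im[:,:,::-1]); H=H[(H[:,1]>110)&(H[:,1]<240)&(H[:,0]>150)&(H[:,0]<480)]; pose(H,m)
E
python3 now.py
```

```text
32.3 [0.56922558 0.00762086 0.11358195] [-0.4  0.  -2.5]
9 23 err 0.14 centre [0.5669 0.0063 0.0968] yaw -7.69 xz slope -0.0281 yz 0.0017
```

>>> drive_tool:
  deltas: "0 0 0 -1 0;40 0 0 -1 0;40 0 0 -1 0;40 0 0 -1 0;40 0 0 -1 0;40 0 0 -1 0"

```text
time_s: 32.9
position: [0.5693, 0.0076, 0.1127]
tcp_rot: [[0.135, 0.991, 0.0], [0.991, -0.135, -0.0], [-0.0, 0.0, -1.0]]
force: [-0.3, 0.2, 0.5]
opening: 0.44
grasp_force: 0.0
```

```bash
python3 now.py
```

```text
32.95 [0.56925184 0.00761363 0.1126823 ] [-0.5 -0.2 -0.2]
9 23 err 0.11 centre [0.5677 0.0062 0.0942] yaw -7.67 xz slope -0.0014 yz 0.003
```

The cover is seated and level. Now the pin.

>>> drive_tool:
  deltas: "40 0 0 30 0;40 0 0 79 0;40 -27 50 79 0;40 -53 100 79 0;40 -80 150 79 0;40 -103 194 79 0;30 -103 194 79 0;30 -103 194 79 0;30 -103 194 79 0"

```text
time_s: 33.85
position: [0.4664, 0.2017, 0.1917]
tcp_rot: [[0.133, 0.991, 0.001], [0.991, -0.133, -0.0], [-0.0, 0.001, -1.0]]
force: [0.9, -0.4, 0.1]
opening: 0.356
grasp_force: 0.0
```

```bash
python3 - <<'E'
from h import *
im,m=cap("wrist","w13.png"); s=bot.read_state(); R=s["tcp_rot"];p=s["position"]; print(s["time_s"],p,s["opening"])
def prof(v): 
    r=im[v,295:350].max(1).astype(int); return r
for v in(160,164,166,168,172,185,215,225,235): print(v,prof(v).tolist())
E
```

```text
33.9 [0.46695055 0.20115258 0.19169214] 0.3540178086548087
160 [121, 119, 117, 117, 119, 124, 131, 135, 138, 137, 136, 135, 133, 131, 129, 127, 127, 127, 126, 125, 125, 125, 125, 125, 127, 129, 131, 133, 133, 132, 132, 132, 129, 126, 121, 118, 118, 120, 122, 124, 126, 128, 132, 137, 168, 208, 222, 235, 241, 242, 243, 243, 243, 243, 243]
164 [124, 124, 124, 123, 125, 127, 130, 132, 134, 134, 133, 132, 131, 129, 126, 124, 122, 121, 123, 123, 124, 124, 126, 127, 128, 130, 131, 132, 132, 132, 134, 136, 141, 158, 189, 210, 223, 236, 241, 243, 244, 244, 244, 244, 244, 244, 244, 244, 244, 244, 244, 244, 244, 244, 244]
166 [129, 129, 130, 131, 132, 132, 134, 134, 135, 135, 134, 134, 133, 132, 130, 128, 128, 126, 126, 126, 126, 125, 126, 127, 127, 128, 132, 138, 154, 188, 210, 223, 236, 242, 243, 244, 244, 244, 244, 244, 244, 244, 244, 244, 244, 244, 244, 244, 244, 244, 244, 244, 243, 242, 241]
168 [134, 135, 137, 139, 140, 141, 141, 140, 140, 139, 138, 137, 135, 134, 134, 134, 134, 134, 132, 130, 129, 128, 131, 146, 179, 202, 222, 235, 240, 242, 244, 244, 244, 244, 244, 244, 244, 244, 244, 2
[... 774 characters left out ...]
232, 232, 228, 217, 198, 185, 191, 208, 223, 226, 220, 204, 188, 186, 199, 213, 220, 223, 225, 226, 224, 219, 211, 204, 203, 208, 214, 221, 229]
225 [243, 243, 244, 244, 244, 244, 244, 244, 244, 244, 244, 244, 244, 243, 243, 243, 243, 243, 242, 235, 227, 229, 230, 230, 231, 231, 231, 229, 217, 223, 238, 237, 235, 236, 239, 242, 243, 242, 241, 240, 241, 242, 243, 241, 235, 229, 224, 223, 224, 226, 230, 234, 238, 241, 241]
235 [243, 244, 244, 244, 244, 244, 244, 244, 244, 244, 244, 244, 244, 243, 243, 242, 242, 242, 242, 237, 231, 231, 231, 230, 228, 227, 228, 228, 216, 225, 242, 244, 244, 243, 240, 237, 235, 236, 239, 241, 242, 241, 239, 237, 236, 237, 237, 234, 228, 218, 161, 66, 34, 33, 33]
```

View pics/w13.png

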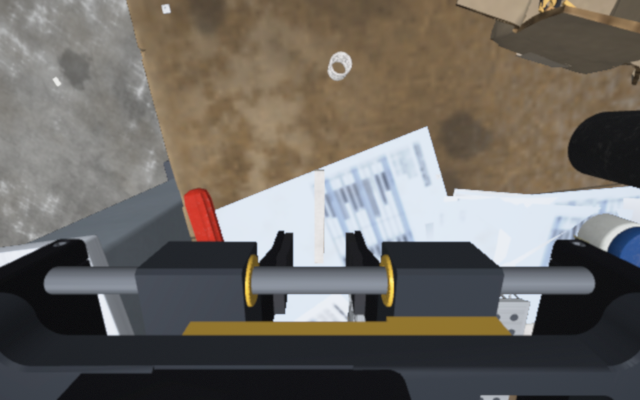

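The pin is at columns 314–323 with its end at row 171, so it is where I left it and aligned. I'll grasp it at the same place.

>>> drive_tool:
  deltas: "30 -1 0 -45 0;30 -1 0 -90 0;30 -1 0 -130 0;30 -1 0 -160 0;30 -1 0 -178 0;30 -1 0 -185 0;30 -1 0 -189 0;30 -1 0 -189 0;0 -1 0 -189 0;0 -1 0 -189 0;0 -1 0 -189 0;0 -1 0 -189 0"

```text
time_s: 35.1
position: [0.4658, 0.2018, 0.0033]
tcp_rot: [[0.134, 0.991, 0.002], [0.991, -0.134, 0.0], [0.001, 0.002, -1.0]]
force: [0.1, -0.0, 4.6]
opening: 0.131
grasp_force: 30.0
```

>>> drive_tool:
  deltas: "0 0 0 0 0;0 0 0 0 0;0 0 0 0 0;0 0 0 20 0;0 0 0 50 0;0 0 0 80 0;0 0 0 100 0;0 0 0 100 0;0 0 0 100 0;0 0 0 100 0"

```text
time_s: 36.1
position: [0.4641, 0.2014, 0.1014]
tcp_rot: [[0.135, 0.991, -0.003], [0.991, -0.135, -0.001], [-0.001, -0.003, -1.0]]
force: [0.8, 0.4, -0.7]
opening: 0.132
grasp_force: 30.0
```

```bash
cat > pin.py <<'E'
from h import *
im,m=cap("scene","s14.png"); s=bot.read_state(); R=s["tcp_rot"];p=s["position"]; print(s["time_s"],p,s["force"].round(1),s["opening"])
a=cv2.imread('pics/s10.png').astype(int)
X=R[:,1];Y=R[:,0];Z=np.array([0,0,1.])
# expected pin axis points for level hold
for d in(-.02,-.04,-.06,-.08,-.10): print(d,np.round(proj(m,p+d*Y+.004*Z),1))
print(np.round(np.subtract(proj(m,p-.1*Y+.014*Z),proj(m,p-.1*Y+.004*Z)),2),"px per 10mm z")
d=np.abs(im[:,:,::-1].astype(int)-a).max(2)
u,v=proj(m,p-.08*Y); u=int(u);v=int(v); print(u,v)
for k in(-.04,-.06,-.08,-.1):
    u,v=proj(m,p+k*Y+.004*Z); u=int(round(u)); v=int(v); print(k,u,v-10,im[v-10:v+11,u].max(1).tolist(),d[v-10:v+11,u].tolist())
E
python3 pin.py
```

```text
36.15 [0.46407376 0.20144163 0.10123805] [-1.5 -0.3 -1.7] 0.13231018058318847
-0.02 [328.3 220.9]
-0.04 [336.2 224.8]
-0.06 [344.1 228.7]
-0.08 [352.2 232.7]
-0.1 [360.3 236.8]
[ 0.22 -3.48] px per 10mm z
352 234
-0.04 336 214 [227, 209, 212, 228, 231, 230, 226, 221, 214, 224, 228, 227, 221, 202, 180, 164, 167, 190, 206, 213, 220] [2, 1, 1, 2, 3, 1, 2, 7, 13, 21, 23, 21, 21, 24, 39, 56, 50, 26, 5, 1, 3]
-0.06 344 218 [227, 231, 230, 227, 225, 227, 231, 230, 225, 225, 227, 226, 217, 202, 180, 165, 173, 204, 221, 211, 200] [3, 5, 2, 1, 1, 2, 3, 4, 9, 17, 40, 60, 66, 54, 22, 29, 30, 18, 5, 1, 4]
-0.08 352 222 [237, 238, 238, 238, 237, 236, 233, 227, 216, 216, 222, 222, 217, 200, 179, 162, 156, 173, 190, 207, 215] [0, 2, 1, 4, 1, 1, 1, 8, 21, 23, 16, 15, 19, 24, 54, 71, 61, 25, 5, 3, 1]
-0.1 360 226 [238, 238, 237, 237, 232, 227, 223, 221, 221, 226, 229, 228, 221, 198, 176, 165, 178, 204, 221, 230, 236] [4, 2, 0, 1, 1, 3, 2, 6, 11, 13, 15, 15, 19, 40, 59, 67, 51, 18, 1, 1, 3]
```

```bash
python3 - <<'E'
from h import *
a=cv2.imread('pics/scene0.png').astype(int); b=cv2.imread('pics/s10.png').astype(int); m=imaging.camera_model("scene")
Y=np.array([.134,.991,0])
d=np.abs(a-b).max(2)
for k in(-.012,-.005,.002,.009):
    u,v=proj(m,np.array([.4546,.0686,.101])+k*Y); w=int(v); u=int(round(u)); print(k,u,round(v,1),w-10,a[w-10:w+13,u].max(1).tolist(),d[w-10:w+13,u].tolist())
E
```

```text
-0.012 381 245.3 235 [155, 143, 135, 132, 140, 141, 149, 170, 183, 189, 190, 185, 172, 155, 138, 130, 145, 163, 176, 192, 189, 175, 153] [24, 40, 41, 34, 30, 30, 22, 9, 9, 12, 28, 31, 37, 50, 59, 60, 49, 44, 34, 33, 34, 31, 33]
-0.005 378 243.8 233 [157, 149, 142, 137, 137, 143, 145, 152, 178, 190, 191, 191, 180, 160, 142, 131, 132, 146, 150, 140, 142, 148, 148] [21, 35, 42, 35, 31, 30, 34, 23, 7, 13, 21, 31, 36, 41, 44, 53, 51, 37, 33, 29, 31, 29, 33]
0.002 375 242.3 232 [157, 144, 137, 135, 132, 140, 155, 171, 187, 193, 194, 190, 175, 154, 137, 123, 122, 133, 139, 150, 152, 143, 146] [31, 39, 40, 30, 32, 28, 16, 7, 14, 19, 27, 28, 16, 45, 58, 52, 42, 35, 29, 31, 29, 29, 28]
0.009 372 240.8 230 [211, 209, 200, 189, 185, 189, 189, 189, 187, 195, 196, 197, 186, 166, 149, 133, 136, 144, 155, 155, 149, 149, 143] [31, 34, 37, 35, 34, 33, 34, 33, 35, 32, 30, 22, 26, 41, 56, 67, 58, 40, 31, 31, 33, 29, 32]
```

Holding the pin at its end is the same as at withdrawal: level and about 4–5 mm above the tips. I'll move to the pre-insert pose on the hole line.

>>> drive_tool:
  deltas: "0 0 -15 -2 0;0 0 -30 -2 0;0 0 -40 -2 0;0 0 -45 -2 0;0 0 -45 -2 0;0 0 -45 -2 0;0 0 -45 -2 0"

```text
time_s: 36.85
position: [0.4652, 0.157, 0.1005]
tcp_rot: [[0.134, 0.991, 0.0], [0.991, -0.134, 0.0], [0.0, 0.0, -1.0]]
force: [-0.3, -0.2, -1.0]
opening: 0.135
grasp_force: 30.0
```

```bash
python3 - <<'E'
from h import *
im,m=cap("wrist","w15.png"); s=bot.read_state(); R=s["tcp_rot"];p=s["position"]; print(s["time_s"],p,R[:,0].round(4),s["opening"])
d=p-np.array([.4528,.0688,.099]); print("along,across",d@[.134,.991,0],d@[.991,-.134,0])
E
python3 pin.py | tail -4
```

```text
36.9 [0.46520469 0.15704855 0.10057958] [1.341e-01 9.910e-01 2.000e-04] 0.13469869575209753
along,across 0.08911653720145 0.0004677424630458048
-0.04 356 221 [239, 240, 241, 240, 240, 240, 240, 238, 233, 227, 231, 231, 228, 212, 190, 176, 183, 210, 219, 221, 222] [6, 4, 5, 4, 3, 5, 4, 7, 12, 28, 40, 31, 17, 28, 51, 60, 50, 21, 3, 6, 8]
-0.06 364 225 [240, 240, 240, 239, 239, 237, 232, 226, 221, 225, 230, 229, 227, 215, 191, 177, 185, 218, 228, 228, 230] [5, 5, 4, 5, 3, 5, 5, 8, 13, 17, 16, 13, 14, 26, 50, 60, 48, 16, 0, 5, 6]
-0.08 372 229 [241, 240, 239, 235, 227, 225, 226, 223, 212, 220, 226, 228, 224, 212, 189, 171, 170, 183, 186, 193, 192] [6, 5, 7, 5, 6, 7, 6, 7, 12, 22, 30, 32, 37, 34, 17, 31, 30, 11, 6, 7, 6]
-0.1 381 234 [200, 186, 167, 164, 167, 175, 184, 199, 221, 230, 232, 229, 216, 190, 172, 163, 169, 195, 211, 216, 229] [18, 8, 15, 13, 1, 6, 15, 35, 52, 56, 55, 42, 35, 18, 31, 33, 19, 1, 5, 7, 5]
```

>>> drive_tool:
  deltas: "0 -1 -8 -1 0;0 -2 -16 -1 0;0 -3 -24 -1 0;0 -4 -31 -1 0;0 -5 -38 -1 0;0 -5 -38 -1 0"

```text
time_s: 37.55
position: [0.46, 0.1176, 0.0996]
tcp_rot: [[0.136, 0.991, -0.0], [0.991, -0.136, -0.0], [-0.0, -0.0, -1.0]]
force: [-0.2, 0.8, -0.6]
opening: 0.132
grasp_force: 30.0
```

>>> drive_tool:
  deltas: "0 -1 -6 0 0;0 -2 -12 0 0;0 -2 -18 0 0;0 -2 -18 0 0"

```text
time_s: 37.95
position: [0.4582, 0.1, 0.0996]
tcp_rot: [[0.135, 0.991, 0.0], [0.991, -0.135, -0.0], [-0.0, 0.0, -1.0]]
force: [0.2, 0.3, -1.4]
opening: 0.136
grasp_force: 30.0
```

>>> drive_tool:
  deltas: "0 -1 -8 0 0;0 -2 -16 0 0;0 -3 -24 0 0;0 -4 -31 0 0;0 -4 -31 0 0;0 -4 -31 -1 0;0 -4 -31 -3 0;0 -4 -31 -3 0"

```text
time_s: 38.75
position: [0.4545, 0.0697, 0.097]
tcp_rot: [[0.134, 0.991, 0.001], [0.991, -0.134, -0.0], [-0.0, 0.001, -1.0]]
force: [-1.4, -0.1, 5.4]
opening: 0.131
grasp_force: 30.0
```

```bash
python3 - <<'E'
from h import *
im,m=cap("scene","s16.png"); s=bot.read_state(); print(s["time_s"],s["position"],s["force"].round(1),s["opening"])
a=cv2.imread('pics/scene0.png').astype(int); X=np.array([.991,-.134,0]);Y=np.array([.134,.991,0]); H=np.array([.4546,.0686,.101])-.045*Y
for k in(-.03,-.04,-.05,-.055,-.06,-.07,-.08):
    u,v=proj(m,H+k*Y); w=int(v);u=int(round(u)); print(k,u,w-8,im[w-8:w+10,u].max(1).tolist(),a[w-8:w+10,u].max(1).tolist())
E
```

```text
38.8 [0.45448559 0.06970074 0.09706016] [-1.8 -0.7  4.8] 0.12999408180575436
-0.03 409 250 [121, 120, 117, 121, 147, 188, 220, 231, 232, 229, 219, 199, 180, 166, 151, 145, 140, 128] [92, 92, 92, 93, 101, 123, 159, 181, 191, 191, 186, 171, 151, 140, 128, 116, 110, 100]
-0.04 413 253 [152, 137, 136, 164, 206, 228, 233, 235, 233, 222, 200, 179, 163, 146, 139, 138, 140, 147] [120, 103, 103, 119, 146, 172, 185, 192, 196, 191, 176, 156, 138, 126, 114, 108, 108, 112]
-0.05 418 255 [155, 141, 133, 152, 191, 226, 235, 237, 236, 230, 211, 191, 174, 159, 153, 161, 186, 218] [123, 108, 99, 107, 125, 159, 183, 197, 198, 197, 187, 167, 150, 134, 124, 125, 143, 171]
-0.055 420 256 [165, 156, 165, 185, 203, 226, 234, 237, 234, 226, 202, 184, 168, 164, 166, 174, 194, 203] [125, 118, 124, 135, 139, 157, 182, 196, 197, 193, 180, 157, 139, 128, 127, 134, 151, 157]
-0.06 423 257 [180, 158, 136, 137, 172, 205, 208, 191, 165, 147, 147, 161, 162, 171, 198, 230, 235, 233] [133, 117, 101, 97, 109, 137, 163, 163, 138, 115, 111, 120, 125, 130, 154, 188, 196, 191]
-0.07 427 260 [163, 155, 148, 144, 154, 166, 157, 144, 138, 149, 161, 175, 187, 202, 223, 228, 220, 226] [120, 114, 111, 110, 119, 125, 119, 109, 108, 113, 124, 135, 144, 156, 179, 182, 173, 179]
-0.08 432 262 [168, 156, 154, 151, 149, 165, 170, 149, 138, 159, 189, 200, 196, 186, 181, 190, 204, 199] [118, 114, 118, 114, 115, 128, 131, 115, 104, 123, 147, 157, 152, 142, 139, 149, 157, 153]
```

The pin sticks out past the far lug exactly as at the start. Release and retreat.

>>> drive_tool:
  deltas: "24 0 0 0 0;24 0 0 0 0;24 0 0 0 0;24 0 0 0 0;24 0 0 20 0;24 0 0 60 0;24 0 10 110 0;24 0 60 110 0;24 0 110 110 0;24 0 150 110 0;24 0 150 110 0;24 0 150 110 0"

```text
time_s: 40.0
position: [0.4536, 0.2202, 0.2062]
tcp_rot: [[0.132, 0.991, -0.001], [0.991, -0.132, -0.001], [-0.001, -0.001, -1.0]]
force: [-0.2, -1.0, -0.8]
opening: 0.274
grasp_force: 0.0
```

```bash
python3 - <<'E'
from h import *
im,m=cap("scene","s17.png"); s=bot.read_state(); print(s["time_s"],s["position"],s["force"].round(1),s["opening"])
a=cv2.cvtColor(cv2.imread('pics/scene0.png'),cv2.COLOR_BGR2GRAY); b=cv2.cvtColor(im,cv2.COLOR_RGB2GRAY)
X=np.array([.991,-.134,0]);Y=np.array([.134,.991,0]); H=np.array([.4546,.0686,.101])-.045*Y
up=lambda i:cv2.resize(i,None,fx=8,fy=8,interpolation=cv2.INTER_CUBIC)
def shift(q,r=9):
    u,v=map(int,proj(m,q)); t=up(a[v-r:v+r,u-r:u+r]); f=up(b[v-r-6:v+r+6,u-r-6:u+r+6]); o=cv2.matchTemplate(f,t,cv2.TM_CCOEFF_NORMED); _,c,_,l=cv2.minMaxLoc(o); return l[0]/8-6,l[1]/8-6,round(c,2)
print("pin ends",shift(H-.055*Y),shift(H+.055*Y))
for x in(-.07,0.,.07):
    for y in(-.05,.05): print("cover",x,y,shift(np.array([.566,.0068,.094])+x*X+y*Y))
E
```

```text
40.05 [0.45363614 0.21932646 0.20618448] [ 0.1 -0.7  0.3] 0.2720564688479804
pin ends (0.5, 1.0, 0.9) (0.0, 0.75, 0.95)
cover -0.07 -0.05 (-0.125, -0.125, 0.98)
cover -0.07 0.05 (-0.125, -0.25, 0.98)
cover 0.0 -0.05 (-0.125, -0.125, 0.99)
cover 0.0 0.05 (0.0, -0.25, 1.0)
cover 0.07 -0.05 (-0.125, -0.25, 0.99)
cover 0.07 0.05 (-0.25, -0.125, 1.0)
```

```bash
python3 -c "
from rig import bot; print(bot.hand_in())"
```

```text
the job is handed in; nothing more can be done
None
```

The job is handed in, verdict not shown: the roller and bush (the only wash parts present) are in the basket, the cover is back down level, the pin is through all three holes, and I left the spring and bolt alone; on the way the cover caught on the rim and I pressed it with up to 84 N at the fingertips before reseating it.

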